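# Clear the ledge and hold the grease gun on the nipple

## Robot

A 6-joint arm with a two-finger parallel gripper is mounted at the origin on a cart in front of the work surface, level with it; the furniture and walls round the work are solid. World frame = base frame: x ahead of the robot, y to its left, z up, the work surface at z = 0. Lengths are in m, angles in degrees, forces in N, time in s.
With the tool pointing down it reaches from about 0.35 to 0.725 m from the base axis. Payload 6 kg.
Tool frame: the origin (TCP) lies at the very end of the fingers, on their centre line; the grasp point (between the pads) lies hold_point_z behind it (hold_point_z is the distance from the TCP to the grasp point, in m); z points along the fingers, y is the line along which they close (so a half turn about z gives the same grasp; the last joint's range is limited). The gripper opens to 85 mm and grips with 20 to 120 N. Pads are 22 mm wide; open, the fingers measure 114 mm over their backs; the gripper's body (76 mm by 85 mm) begins 54 mm behind the grasp point. The pads swing forward as they close: fully open they stand 13 mm farther back than shut.
Start: joints at [19.12, 2.303, 4.859, 0, -92.561, -19.12], TCP at [0.6, 0, 0.231] pointing down, gripper open.
Joint ranges: [-146.85, 146.85], [-73.84, 115.35], [-62.03, 85.46], [-188.31, 113.3], [-161.28, -10.13], [-171.36, 171.36]. Speed limits (degrees/s): [147.25, 147.25, 172.46, 180, 180, 180].

## Interface

Orientations are given as a 3x3 rotation matrix whose columns are the frame's x, y, z axes.
In Python, from plant import state, grab_frame, sign_off, spot_in, regions_of, mark_of, hold_point_z gives the robot as it stands.
- The arm moves only by the tool arm_command, never from a script. Its argument "rows" is a list of rows, each an object with "angular": the turn, a rotation vector about the tool's x, y, z each as a share of 180 degrees, from -1 to 1, a list of three; "delta_pos": the shift along the tool's x, y, z each as a share of 0.1 m, from -1 to 1, a list of three; "gripper": the finger opening in mm, from 0 to 85.4. In form: [{"angular": [wx, wy, wz], "delta_pos": [x, y, z], "gripper": gripper}, ...]. A call has 1 to 8 rows; each row is the pose to reach, as a shift and turn from the pose commanded when the call began, along the tool's axes at that moment, turning the shorter way round; what a row does not reach only later rows make up. A row lasts 1/8 s, in which the tool goes at most 62.5 mm and 10.7 degrees, less where a joint would pass 70% of its speed; a pose out of reach is approached as far as the arm can. A call with a number of a shift or a turn outside -1 to 1 is refused whole. A call with a gripper value outside its range is refused whole. The fingers move at their own pace and stop on an object; "grip_force" is the grip in N (left out, the last holds). Time passes only in rows, so rows that repeat a pose let the fingers close. It gives the time, the measured TCP pose, the force, the opening and the grip force at its end, in the units of the state.
- state(): the state, without advancing time (a new reading comes with each control period).
- grab_frame(name): name is "scene" or "side" or "wrist"; returns a dict with "frame" (420x560x3 uint8, red, green, blue), "z_map" (420x560 float32, m along the optical axis (not along the pixel's ray), 0 where there is no reading), "vfov" (degrees; the focal length in pixels is half the picture's height over the tangent of half this angle, whatever the lens; pixels are square), "cx", "cy" (the principal point, pixels), "camera_from_world" (4x4, takes a point from world to camera coordinates). Camera axes: x right, y down, z forward; pixel columns grow to the right and rows downward; lengths in m; the calibration is good to about 2 mm. A picture is of the moment at which its call begins.
- sign_off(): hands the job in; it is judged then, once.
Trained networks look in the newest picture that a camera, given by its name, has taken for a name from the list of things; names that differ only in an ending like _2 or _b are one class to them, and where a whole thing is asked for, a point or a joint stands for the part that bears it (a point fixed in the world has none). Each returns a list of dicts, best first, with "score" (0 to 1); they miss things now and then, are a little off and sometimes report something else, mostly with a low value. They report only what shows in the picture. A call takes as long as a camera call. They do not tell look-alikes from the thing itself.
- spot_in(camera, label): "box" ([centre column, centre row, width, height] in pixels, round what is visible of it).
- regions_of(camera, label): "region" (420x560 bool, what is visible of it) and "box" ([centre column, centre row, width, height] in pixels, round what is visible of it).
- mark_of(camera, label): "at" ([column, row] in pixels: a listed point, or the origin of a listed thing).
The state is a dict: "time_s": time; "qpos": joint angles; "qvel": joint speeds; "joint_efforts": joint torques, N m; "position": TCP position; "tcp_rot": TCP orientation; "ft_force": force on the tool from outside, world axes, zero at the start; "wrist_torque": the same for the moment, N m; "width": opening from 0.0 (shut) to 1.0 (fully open); "grip_force": force on a finger pad.
Only numpy, scipy, OpenCV 4.12 (cv2) and the standard library are available. Lean on these libraries where they do the work, as an engineer would, in place of code of your own. Each camera call takes 0.05 s, during which the arm holds its last target. There are 200 camera calls.

## Task

Take the hardwood block and wipe the three brass chips off the bare metal ledge of the blue bearing pedestal with it, then set the block down flat on the bench. Then take the small red grease gun, press its mouth squarely onto the slanted brass grease nipple until it snaps on, and push on until its inner spring is well compressed. Finish while still gripping the gun and pressing it down on the nipple, without letting go, and leave the glue jar, the oil can and the parts dish where they are.

Things in the scene. Friction and masses are not known exactly. Their poses are not given: they have to be found in the camera images.
- pedestal: Fixed bearing pedestal on an aluminium base slab 190x120 mm, top 30 mm above the bench. Origin on the bench plane, x from ledge to housing, z up. Slab: x -100 to +90, y -60 to +60 mm. The blue cast housing stands on it from x = -20 to +80 mm over the full width, up to 90 mm high, with a round boss on top that carries the nipple.
- ledge (a point): Centre of the ledge's top face: the bare part of the slab in front of the blue housing, 80 mm deep (pedestal x -100 to -20) and 120 mm long (y -60 to +60 mm), 30 mm above the bench; its front and both ends are open edges.
- nipple: Brass grease nipple fixed to the boss. Origin at its foot on the flat 38 mm boss face (pedestal frame x +20, y 0, z 103 mm); z axis along the nipple, outward, leaning 25 degrees from vertical toward the ledge (pedestal -x). Foot 16 mm diameter to 4 mm up, stem 10 mm, head 16 mm diameter at 26.5 to 32 mm up, tapering to 9 mm at its tip, 35.5 mm up.
- grease_gun: Loose push-type grease gun, 102 mm tall, 0.31 kg, standing on its open mouth. Origin at the centre of the mouth (underside), z along the gun away from the mouth. Steel bell and sleeve to 33 mm, 40 mm diameter, bore 20 mm, flared to 30 mm at the mouth; collar 40 mm diameter, 33 to 39 mm; red hexagonal grip 39 to 83 mm; black end cap 31 mm diameter to 102 mm.
- gun_grip (a point): Centre of the gun's red hexagonal grip, 61.5 mm above the mouth on the gun's axis; 30 mm across flats; flats face the gun's +x and every 60 degrees on.
- gun_jaws (a point): Point on the gun's axis 14 mm above its mouth, amid three sprung jaws in the bore that snap in behind the nipple's head: snapped when the mouth is under about 7.5 mm from the boss face. Getting them over the head takes about 5 to 8 N. The mouth meets the boss face at 0 mm. Keep gun and nipple axes within 8 degrees.
- gun_piston (a joint): Spring piston inside the gun's bore: 0 = out, grows as the nipple's tip pushes it in, about 10 mm when the mouth meets the boss face. Spring 1.1 N per mm plus 1 N preload.
- hardwood_block: Loose walnut block, 60x150x45 mm (x, y, z), 0.62 kg, lying flat; origin at the centre of its underside, long side along its y.
- chip1: Loose curled brass chip, about 23x13x10 mm, 12 g, lying on the pedestal's ledge; origin at the centre of its underside.
- chip2: Loose curled brass chip, about 23x13x10 mm, 12 g, lying on the pedestal's ledge; origin at the centre of its underside.
- chip3: Loose curled brass chip, about 23x13x10 mm, 12 g, lying on the pedestal's ledge; origin at the centre of its underside.
- glue_jar: Bystander: amber glue jar with black cap, 57 mm diameter, 91 mm tall; origin at the centre of its underside.
- oil_can: Bystander: green oil can with spout, 66 mm diameter, 126 mm tall; origin at the centre of its underside.
- parts_dish: Bystander: shallow round metal dish with nuts, 94 mm diameter, 16 mm tall; origin at the centre of its underside.
Not all that is in view belongs to the job. What is shaped like the grease_gun but green or purple is not meant.

How it is judged:
By the outcome, as a careful person would: the job done as asked, in the order asked, and still so for the second after the job is handed in, while the arm keeps its last pose, push and grip.
It also fails if it takes over 72 s, if anything falls off the work surface, if the arm or the gripper's body presses on something with over 40 N, if the wrist force passes 120 N, or if a joint passes its speed limit or range.

## Working session

There is one attempt and no reset: what is moved stays moved. The work goes in short steps, Python scripts to look and compute and a tool call to move; the robot and the scene stay as the last step left them, time stands still between calls to the robot, and variables do not carry over. Pictures are saved under pics/ and viewed, at most 10 in all, crops included, and the job is handed in when it is done.

Besides the shell and the picture viewer there is one more tool, called after ">>>" by a JSON object that holds its "api" and its "payload", one argument or row to a line. arm_command: Moves the arm, as the interface text tells. Shift numbers are shares of 0.1 m and turn numbers shares of 180 degrees, none past 1 either way. Its arguments: {"type":"object","properties":{"rows":{"type":"array","items":{"type":"object","properties":{"angular":{"type":"array","items":{"type":"number"}},"delta_pos":{"type":"array","items":{"type":"number"}},"gripper":{"type":"number"}}}},"grip_force":{"type":"number"}},"required":["rows"]}

```bash
ls; mkdir -p pics
cat > h.py <<'E'
import numpy as np, cv2
from plant import *
def cam(n):
    f=grab_frame(n); h=f['frame'].shape[0]; f['f']=h/2/np.tan(np.radians(f['vfov'])/2); f['n']=n
    f['T']=np.linalg.inv(f['camera_from_world']); return f
def ray(f,p):
    d=np.array([(p[0]-f['cx'])/f['f'],(p[1]-f['cy'])/f['f'],1.]); return f['T'][:3,3], f['T'][:3,:3]@d
def atz(f,p,z):
    o,d=ray(f,p); return o+d*(z-o[2])/d[2]
def proj(f,X):
    X=np.atleast_2d(X); c=X@f['camera_from_world'][:3,:3].T+f['camera_from_world'][:3,3]; return np.c_[c[:,0]/c[:,2]*f['f']+f['cx'],c[:,1]/c[:,2]*f['f']+f['cy']]
def cloud(f):
    h,w=f['z_map'].shape; u,v=np.meshgrid(np.arange(w),np.arange(h)); z=f['z_map']
    P=np.stack([(u-f['cx'])/f['f']*z,(v-f['cy'])/f['f']*z,z],-1)
    W=P@f['T'][:3,:3].T+f['T'][:3,3]; W[z==0]=np.nan; return W
def tri(f1,p1,f2,p2):
    o1,d1=ray(f1,p1);o2,d2=ray(f2,p2)
    s=np.linalg.lstsq(np.c_[d1,-d2],o2-o1,rcond=None)[0]; a=o1+s[0]*d1;b=o2+s[1]*d2
    return (a+b)/2,np.linalg.norm(a-b)
def save(f,name): cv2.imwrite('pics/'+name,f['frame'][...,::-1])
E
python3 - <<'E'
from h import *
print(hold_point_z, state())
fs={}
for n in ['scene','side','wrist']:
    f=cam(n); fs[n]=f; print(n,f['vfov'],f['T'].round(3).tolist())
    for l in ['pedestal','ledge','nipple','grease_gun','gun_grip','hardwood_block','chip1','glue_jar','oil_can','parts_dish']:
        r=mark_of(n,l); W=cloud(f)
        print(l,[(np.round(q['at']).tolist(),round(q['score'],2),W[int(np.clip(q['at'][1],0,419)),int(np.clip(q['at'][0],0,559))].round(3).tolist()) for q in r[:4]])
a=np.hstack([fs['scene']['frame'],fs['side']['frame']]); 
a=np.vstack([a,np.hstack([fs['wrist']['frame'],fs['wrist']['frame']*0])])
cv2.imwrite('pics/a.png',cv2.resize(a[...,::-1],(800,600),interpolation=cv2.INTER_AREA))
E
```

```text
pics
0.0187 {'time_s': 0.0, 'qpos': array([ 1.91195139e+01,  2.33877367e+00,  4.80111256e+00, -2.70475508e-02,
       -9.25610148e+01, -1.91218385e+01]), 'qvel': array([-0.03803794,  0.03042665, -0.0216943 ,  0.01488323, -0.03031686,
        0.11963223]), 'joint_efforts': array([-7.27207535e-04, -3.68200672e+01,  3.47413230e+01,  6.93227157e+00,
       -5.48646509e-03, -9.47124363e-06]), 'position': array([5.99668638e-01, 8.34692738e-05, 2.30264393e-01]), 'tcp_rot': array([[-1.97797555e-05, -9.99998413e-01, -1.78168817e-03],
       [-9.99999993e-01,  1.99909419e-05, -1.18513866e-04],
       [ 1.18549295e-04,  1.78168582e-03, -9.99998406e-01]]), 'ft_force': array([0.38020471, 0.08713163, 0.99379704]), 'wrist_torque': array([-0.00925777,  0.00766823,  0.04250982]), 'grip_force': 0.0, 'width': 1.0049323160747015}
scene 45.77841005898991 [[-0.839, -0.389, 0.382, 0.108], [-0.545, 0.618, -0.567, 0.767], [-0.016, -0.684, -0.73, 0.995], [0.0, 0.0, 0.0, 1.0]]
pedestal [([282.0, 215.0], 0.61, [0.592, 0.055, 0.049]), ([222.0, 305.0], 0.19, [nan, nan, nan])]
ledge [([306.0, 211.0], 0.84, [0.556,
[... 2135 characters left out ...]
.00440845615219 [[-1.0, -0.0, 0.001, 0.6], [0.0, 0.961, 0.277, -0.07], [-0.001, 0.277, -0.961, 0.374], [0.0, 0.0, 0.0, 1.0]]
pedestal [([265.0, 190.0], 0.65, [0.612, -0.007, 0.084]), ([243.0, 225.0], 0.41, [0.63, 0.014, 0.12])]
ledge [([317.0, 184.0], 0.9, [0.556, -0.002, 0.028])]
nipple [([242.0, 224.0], 0.77, [0.631, 0.016, 0.117])]
grease_gun []
gun_grip [([317.0, 182.0], 0.43, [0.559, -0.006, 0.041])]
hardwood_block []
chip1 [([306.0, 184.0], 0.7, [0.57, -0.002, 0.029]), ([319.0, 216.0], 0.67, [0.554, 0.034, 0.03]), ([242.0, 224.0], 0.66, [0.631, 0.015, 0.114]), ([297.0, 156.0], 0.6, [0.58, -0.033, 0.031])]
glue_jar []
oil_can []
parts_dish [([465.0, 183.0], 0.85, [0.379, 0.002, 0.006])]
```

View pics/a.png

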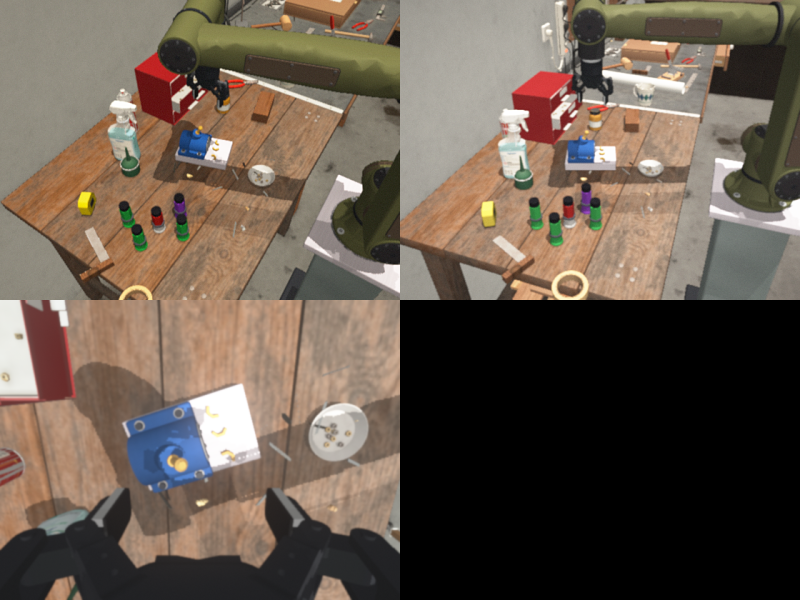

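The wrist view shows the pedestal: ledge around wrist px (317,184), three chips on it at (306,184), (319,216) and (297,156), and the nipple at (242,224). In the scene view the red gun is at about (220,305). The look-alikes are purple at (252,290) and green at (176,300), (195,333) and (256,320). Only the red one fits, and I'll confirm it in a crop before grasping.

```bash
cat >> h.py <<'E'
def rect(W,m):
    P=W[m]; P=P[np.isfinite(P).all(1)]
    r=cv2.minAreaRect((P[:,:2]*1000).astype(np.float32)); return r,np.median(P[:,2]),len(P)
E
python3 - <<'E'
from h import *
f=cam('wrist'); W=cloud(f); save(f,'w1.png')
hsv=cv2.cvtColor(f['frame'],cv2.COLOR_RGB2HSV)
near=(np.abs(W[...,0]-.565)<.09)&(np.abs(W[...,1])<.12)
m=near&(hsv[...,1]<45)&(hsv[...,2]>120)&(abs(W[...,2]-.03)<.012)
m=cv2.morphologyEx(m.astype(np.uint8),cv2.MORPH_OPEN,np.ones((3,3)))>0
n,l,s,c=cv2.connectedComponentsWithStats(m.astype(np.uint8)); k=1+s[1:,4].argmax(); m=l==k
r,z,c=rect(W,m); print('slab',r,z,c)
# pixel outline intersected at z=.03
cs,_=cv2.findContours(m.astype(np.uint8),0,1); cc=max(cs,key=cv2.contourArea)[:,0]
hull=cv2.convexHull(cc)[:,0]
ap=cv2.approxPolyDP(hull[:,None],4,True)[:,0]; print([ (p.tolist(),atz(f,p,.03)[:2].round(4).tolist()) for p in ap])
for L in ['chip1','nipple']:
  for q in regions_of('wrist',L)[:5]:
    R=q['region']; P=W[R]; print(L,q['score'],np.round(q['box']),np.nanmedian(P,0).round(4),np.nanmax(P[:,2]).round(3))
for n in ['scene','side']:
  f=cam(n); W=cloud(f)
  for q in regions_of(n,'hardwood_block')[:2]:
    P=W[q['region']]; z=P[:,2]; print(n,q['score'],q['box'],np.nanpercentile(z,[5,25,50,75,95]).round(3), rect(W,q['region']&(W[...,2]>.038)))
  for q in regions_of(n,'glue_jar')[:2]: print(q['score'],np.nanmedian(W[q['region']],0).round(3))
E
```

```text
slab ((556.9662475585938, -4.739776611328125), (81.21943664550781, 119.85551452636719), 17.73189926147461) 0.029751044367855334 7392
[([338, 117], [0.5371, -0.0727]), ([363, 220], [0.5027, 0.0396]), ([297, 239], [0.5773, 0.0627]), ([265, 140], [0.6132, -0.0494])]
chip1 0.62 [299. 157.  14.  20.] [ 0.583  -0.0304  0.0394] 0.042
chip1 0.46 [321. 216.  14.  16.] [0.5533 0.0297 0.0392] 0.042
nipple 0.74 [248. 230.  29.  24.] [0.6236 0.0148 0.1323] 0.138
scene 0.84 [370.3, 150.1, 36.2, 43.2] [0.003 0.033 0.045 0.047 0.05 ] (((529.1686401367188, -322.34521484375), (60.366737365722656, 156.75128173828125), 13.840327262878418), np.float64(0.04619938880276531), 711)
0.69 [ 0.658 -0.224  0.034]
0.67 [ 0.378 -0.003  0.006]
side 0.91 [323.9, 168.8, 22.8, 36.2] [0.005 0.028 0.045 0.047 0.049] (((529.6226806640625, -325.63983154296875), (59.267242431640625, 162.09246826171875), 13.649989128112793), np.float64(0.04604928692298138), 443)
0.92 [ 0.67  -0.222  0.053]
```

>>> {"api": "arm_command", "payload": {
  "rows": [
    {"angular": [0, 0, 0], "delta_pos": [0.6, 0.2, 0], "gripper": 85},
    {"angular": [0, 0, 0], "delta_pos": [1, 0.5, 0], "gripper": 85},
    {"angular": [0, 0, 0], "delta_pos": [1, 0.8, 0], "gripper": 85},
    {"angular": [0, 0, 0], "delta_pos": [1, 0.9, 0], "gripper": 85}
  ]
}}

```text
time_s: 2.6
position: [0.5091, -0.1005, 0.232]
tcp_rot: [[-0.001, -1.0, 0.001], [-1.0, 0.001, 0.0], [-0.0, -0.001, -1.0]]
ft_force: [0.5, 0.4, 0.2]
width: 0.994
grip_force: 0.0
```

>>> {"api": "arm_command", "payload": {
  "rows": [
    {"angular": [0, 0, -0.05], "delta_pos": [0.6, -0.1, 0], "gripper": 85},
    {"angular": [0, 0, -0.077], "delta_pos": [1, -0.15, 0], "gripper": 85},
    {"angular": [0, 0, -0.077], "delta_pos": [1, -0.15, 0], "gripper": 85}
  ]
}}

```text
time_s: 2.98
position: [0.5252, -0.2017, 0.2304]
tcp_rot: [[0.238, -0.971, -0.002], [-0.971, -0.238, -0.0], [-0.0, 0.002, -1.0]]
ft_force: [0.3, 0.6, -0.1]
width: 0.996
grip_force: 0.0
```

Run:
```python
from h import *
f=cam('wrist'); W=cloud(f); s=state(); print(s['position'],s['tcp_rot'].round(3))
for q in regions_of('wrist','hardwood_block')[:2]:
    print(q['score'],q['box'],rect(W,q['region']&(W[...,2]>.038)),mark_of('wrist','hardwood_block')[:1])
    m=(q['region']&(W[...,2]>.038)).astype(np.uint8)
    cc=max(cv2.findContours(m,0,1)[0],key=cv2.contourArea)[:,0]
    ap=cv2.boxPoints(cv2.minAreaRect(cc)); print([(p.round().tolist(),atz(f,p,.045)[:2].round(4).tolist()) for p in ap])
```

```text
[ 0.52526023 -0.20061038  0.23057608] [[ 0.238 -0.971 -0.001]
 [-0.971 -0.238  0.   ]
 [-0.     0.001 -1.   ]]
0.81 [303.4, 72.4, 63.4, 144.2] (((527.5031127929688, -315.4824523925781), (59.8699836730957, 127.2890396118164), 13.641007423400879), np.float64(0.044793155311679045), 8879) [{'at': [296.8, 73.1], 'score': 0.98}]
[([272.0, 0.0], [0.5712, -0.3697]), ([337.0, 0.0], [0.5142, -0.3836]), ([337.0, 143.0], [0.4776, -0.2623]), ([272.0, 143.0], [0.5416, -0.2466])]
```

>>> {"api": "arm_command", "payload": {
  "rows": [
    {"angular": [0, 0, 0], "delta_pos": [0.6, 0.15, 0.1], "gripper": 85},
    {"angular": [0, 0, 0], "delta_pos": [1, 0.25, 0.5], "gripper": 85},
    {"angular": [0, 0, 0], "delta_pos": [1, 0.25, 0.9], "gripper": 85}
  ]
}}

```text
time_s: 3.5
position: [0.5247, -0.3042, 0.14]
tcp_rot: [[0.238, -0.971, 0.0], [-0.971, -0.238, -0.0], [0.0, -0.0, -1.0]]
ft_force: [0.1, -0.0, -0.5]
width: 0.998
grip_force: 0.0
```

>>> {"api": "arm_command", "payload": {
  "rows": [
    {"angular": [0, 0, 0], "delta_pos": [0.235, 0, 0.1], "gripper": 85},
    {"angular": [0, 0, 0], "delta_pos": [0.235, 0, 0.6], "gripper": 85},
    {"angular": [0, 0, 0], "delta_pos": [0.235, 0, 1], "gripper": 85},
    {"angular": [0, 0, 0], "delta_pos": [0.235, 0, 1], "gripper": 85}
  ]
}}

```text
time_s: 4.0
position: [0.5285, -0.324, 0.0377]
tcp_rot: [[0.24, -0.971, -0.006], [-0.971, -0.24, 0.003], [-0.004, 0.006, -1.0]]
ft_force: [1.0, -0.6, 0.6]
width: 0.996
grip_force: 0.0
```

>>> {"api": "arm_command", "payload": {
  "rows": [
    {"angular": [0, 0, 0], "delta_pos": [0, 0, 0.29], "gripper": 85},
    {"angular": [0, 0, 0], "delta_pos": [0, 0, 0.29], "gripper": 55},
    {"angular": [0, 0, 0], "delta_pos": [0, 0, 0.29], "gripper": 50},
    {"angular": [0, 0, 0], "delta_pos": [0, 0, 0.29], "gripper": 50},
    {"angular": [0, 0, 0], "delta_pos": [0, 0, 0.29], "gripper": 50},
    {"angular": [0, 0, 0], "delta_pos": [0, 0, 0.29], "gripper": 50}
  ],
  "grip_force": 70
}}

```text
time_s: 4.75
position: [0.5313, -0.326, 0.0149]
tcp_rot: [[0.24, -0.971, 0.002], [-0.971, -0.24, -0.001], [0.002, -0.002, -1.0]]
ft_force: [-1.9, 3.0, 6.1]
width: 0.689
grip_force: 82.1
```

>>> {"api": "arm_command", "payload": {
  "rows": [
    {"angular": [0, 0, 0], "delta_pos": [0, 0, -0.3], "gripper": 50},
    {"angular": [0, 0, 0], "delta_pos": [0, 0, -0.8], "gripper": 50},
    {"angular": [0, 0, 0.05], "delta_pos": [-0.1, -0.03, -1], "gripper": 50},
    {"angular": [0, 0, 0.1], "delta_pos": [-0.3, -0.1, -1], "gripper": 50},
    {"angular": [0, 0, 0.15], "delta_pos": [-0.5, -0.17, -1], "gripper": 50},
    {"angular": [0, 0, 0.2], "delta_pos": [-0.7, -0.24, -1], "gripper": 50},
    {"angular": [0, 0, 0.25], "delta_pos": [-0.9, -0.31, -1], "gripper": 50},
    {"angular": [0, 0, 0.3], "delta_pos": [-1, -0.35, -1], "gripper": 50}
  ]
}}

```text
time_s: 5.75
position: [0.5398, -0.2188, 0.1109]
tcp_rot: [[-0.648, -0.761, -0.002], [-0.761, 0.648, 0.002], [-0.0, 0.002, -1.0]]
ft_force: [0.2, -0.7, -7.6]
width: 0.688
grip_force: 80.6
```

```bash
cat >> h.py <<'E'
from scipy.spatial.transform import Rotation as Ro
def togo(p,R=None):
    s=state(); M=s['tcp_rot']; print('dpos',(M.T@(np.array(p)-s['position'])/.1).round(3))
    if R is not None: print('ang',(Ro.from_matrix(M.T@R).as_rotvec()/np.pi).round(4))
    print('q',s['qpos'].round(1),'F',s['ft_force'].round(1),'t',s['time_s'])
th=np.radians(17.2); ex=np.array([np.cos(th),np.sin(th),0]); ey=np.array([-np.sin(th),np.cos(th),0]); ez=np.array([0,0,1.])
C=np.array([.5572,-.0049,0])
def led(x,y,z): return C+ex*x+ey*y+ez*z
Rs=np.c_[-ex,ey,-ez]
E
python3 - <<'E'
from h import *
togo(led(-.039,-.105,.0149+.0315),Rs)
E
```

```text
dpos [-0.85   0.575  0.647]
ang [ 0.0008 -0.0002  0.18  ]
q [ -2.4   0.9  -9.1  -0.1 -80.1 -38. ] F [ 0.2 -0.7 -7.6] t 5.75
```

>>> {"api": "arm_command", "payload": {
  "rows": [
    {"angular": [0, 0, 0.05], "delta_pos": [-0.2, 0.13, 0], "gripper": 50},
    {"angular": [0, 0, 0.1], "delta_pos": [-0.45, 0.3, 0], "gripper": 50},
    {"angular": [0, 0, 0.15], "delta_pos": [-0.7, 0.47, 0.1], "gripper": 50},
    {"angular": [0, 0, 0.18], "delta_pos": [-0.85, 0.575, 0.25], "gripper": 50},
    {"angular": [0, 0, 0.18], "delta_pos": [-0.85, 0.575, 0.45], "gripper": 50},
    {"angular": [0, 0, 0.18], "delta_pos": [-0.85, 0.575, 0.45], "gripper": 50}
  ]
}}

```text
time_s: 6.5
position: [0.5491, -0.1184, 0.0641]
tcp_rot: [[-0.954, -0.301, -0.006], [-0.301, 0.954, 0.0], [0.005, 0.002, -1.0]]
ft_force: [-0.0, 0.7, -8.0]
width: 0.69
grip_force: 80.3
```

Run:
```python
from h import *
f=cam('wrist'); W=cloud(f); save(f,'w2.png')
togo(led(-.039,-.105,.0149+.0315),Rs)
r=regions_of('wrist','hardwood_block')[:1]
s=state()
for q in r:
    P=W[q['region']]; P=P[np.isfinite(P).all(1)]; L=(P-C)@np.c_[ex,ey,ez]; print(q['score'],q['box'],np.percentile(L,[1,5,50,95,99],axis=0).round(4).tolist())
```

```text
dpos [-0.015  0.018  0.195]
ang [ 0.0002 -0.001   0.0016]
q [  8.2  -0.7 -15.5  -0.  -75.4 -80.7] F [ 0.3  0.2 -6. ] t 6.55
0.84 [276.5, 234.6, 175.8, 261.2] [[-0.115, -0.1355, 0.0927], [-0.112, -0.1331, 0.0933], [-0.0732, -0.1063, 0.0943], [-0.0202, -0.0795, 0.0954], [-0.0144, -0.0771, 0.0958]]
```

View pics/w2.png

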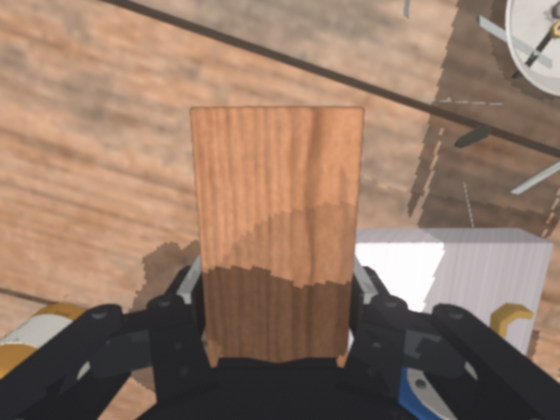

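The wrist view shows the block held (column 193–362, rows 107–365), parallel to the slab's front edge and just outside its -y end. One chip is visible at (512,318). I'll lower it and sweep toward +y.

>>> {"api": "arm_command", "payload": {
  "rows": [
    {"angular": [0, 0, 0], "delta_pos": [-0.015, 0.02, 0.1], "gripper": 50},
    {"angular": [0, 0, 0], "delta_pos": [-0.015, 0.02, 0.18], "gripper": 50},
    {"angular": [0, 0, 0], "delta_pos": [-0.015, 0.14, 0.18], "gripper": 50},
    {"angular": [0, 0, 0], "delta_pos": [-0.015, 0.28, 0.18], "gripper": 50},
    {"angular": [0, 0, 0], "delta_pos": [-0.015, 0.42, 0.18], "gripper": 50},
    {"angular": [0, 0, 0], "delta_pos": [-0.015, 0.56, 0.18], "gripper": 50},
    {"angular": [0, 0, 0], "delta_pos": [-0.015, 0.7, 0.18], "gripper": 50},
    {"angular": [0, 0, 0], "delta_pos": [-0.015, 0.8, 0.18], "gripper": 50}
  ]
}}

```text
time_s: 7.6
position: [0.5284, -0.0406, 0.0495]
tcp_rot: [[-0.954, -0.301, 0.0], [-0.301, 0.954, 0.0], [-0.0, -0.0, -1.0]]
ft_force: [-0.1, 0.4, -7.4]
width: 0.687
grip_force: 80.6
```

Run:
```python
from h import *
s=state(); L=(s['position']-C)@np.c_[ex,ey,ez]; print(L.round(4))
togo(led(-.039,.07,.047),Rs)
```

```text
[-0.0381 -0.0256  0.0495]
dpos [0.004 0.956 0.025]
ang [-0.      0.0001  0.0016]
q [ 17.4  -5.3 -21.7   0.  -73.6 -89.9] F [-0.1  0.4 -7.4] t 7.6
```

>>> {"api": "arm_command", "payload": {
  "rows": [
    {"angular": [0, 0, 0], "delta_pos": [0, 0.1, 0.025], "gripper": 50},
    {"angular": [0, 0, 0], "delta_pos": [0, 0.24, 0.025], "gripper": 50},
    {"angular": [0, 0, 0], "delta_pos": [0, 0.38, 0.025], "gripper": 50},
    {"angular": [0, 0, 0], "delta_pos": [0, 0.52, 0.025], "gripper": 50},
    {"angular": [0, 0, 0], "delta_pos": [0, 0.66, 0.025], "gripper": 50},
    {"angular": [0, 0, 0], "delta_pos": [0, 0.8, 0.025], "gripper": 50},
    {"angular": [0, 0, 0], "delta_pos": [0, 0.95, 0.025], "gripper": 50},
    {"angular": [0, 0, 0], "delta_pos": [0, 1, 0.025], "gripper": 50}
  ]
}}

```text
time_s: 8.6
position: [0.4983, 0.0548, 0.0468]
tcp_rot: [[-0.954, -0.301, 0.0], [-0.301, 0.954, 0.0], [-0.0, 0.0, -1.0]]
ft_force: [0.6, -0.4, -6.8]
width: 0.688
grip_force: 80.6
```

Run:
```python
from h import *
s=state(); L=(s['position']-C)@np.c_[ex,ey,ez]; print(L.round(4),s['ft_force'])
f=cam('scene');g=cam('side')
a=f['frame'][160:260,230:380];b=g['frame'][160:260,220:370]
cv2.imwrite('pics/s3.png',cv2.resize(np.hstack([a,b])[...,::-1],(798,266),interpolation=cv2.INTER_CUBIC))
```

```text
[-0.0386  0.0745  0.0468] [ 0.58939478 -0.4315588  -6.82553505]
```

View pics/s3.png

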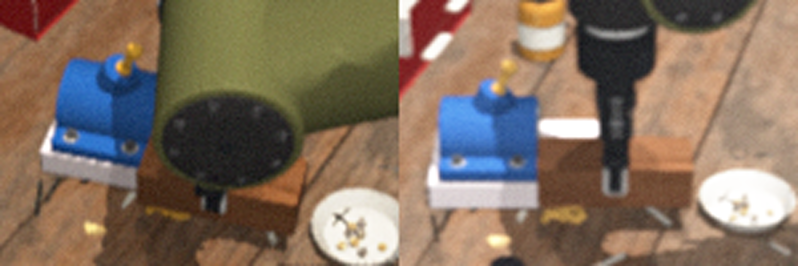

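>>> {"api": "arm_command", "payload": {
  "rows": [
    {"angular": [0, 0, 0], "delta_pos": [0.05, 0.02, -0.2], "gripper": 50},
    {"angular": [0, 0, 0], "delta_pos": [0.2, 0, -0.7], "gripper": 50},
    {"angular": [0, 0, 0], "delta_pos": [0.5, -0.4, -0.8], "gripper": 50},
    {"angular": [0, 0, 0], "delta_pos": [0.8, -0.9, -0.8], "gripper": 50},
    {"angular": [0, 0, 0], "delta_pos": [1, -1, -0.8], "gripper": 50}
  ]
}}

```text
time_s: 9.32
position: [0.4324, -0.0743, 0.1271]
tcp_rot: [[-0.955, -0.297, 0.0], [-0.297, 0.955, -0.001], [0.0, -0.001, -1.0]]
ft_force: [-0.3, 0.4, -7.1]
width: 0.687
grip_force: 80.7
```

>>> {"api": "arm_command", "payload": {
  "rows": [
    {"angular": [0, 0, 0], "delta_pos": [0, -0.5, 0], "gripper": 50},
    {"angular": [0, 0, 0], "delta_pos": [0, -1, 0], "gripper": 50},
    {"angular": [0, 0, 0], "delta_pos": [0, -1, 0], "gripper": 50}
  ]
}}

```text
time_s: 9.7
position: [0.4629, -0.1703, 0.1263]
tcp_rot: [[-0.955, -0.295, -0.002], [-0.295, 0.955, -0.001], [0.002, -0.0, -1.0]]
ft_force: [-0.3, 1.1, -7.3]
width: 0.689
grip_force: 81.7
```

Run:
```python
from h import *
f=cam('scene');g=cam('side'); 
for n in['scene','side']: print([(np.round(q['box']),q['score']) for q in spot_in(n,'chip1')])
a=f['frame'][150:260,230:380];b=g['frame'][150:260,220:370]
cv2.imwrite('pics/s4.png',cv2.resize(np.hstack([a,b])[...,::-1],(798,293),interpolation=cv2.INTER_CUBIC))
togo([.47,-.2,.018])
```

```text
[]
[]
dpos [ 0.033 -0.339  1.087]
q [  3.7 -13.9 -21.   -0.  -82.9 -76.3] F [-0.2 -0.2 -7.2] t 9.9
```

View pics/s4.png

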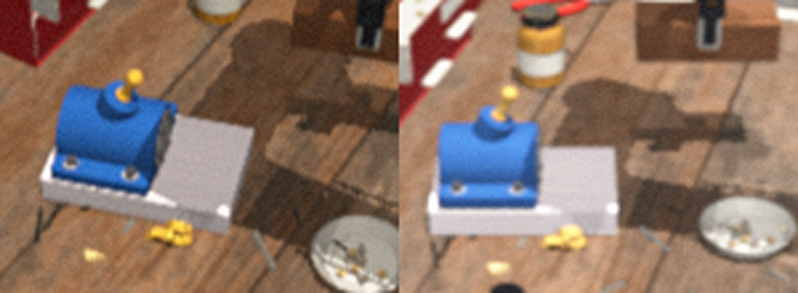

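The ledge is bare; the chips lie in a heap on the bench beside the slab, at (172,233) in the left crop. Now I'll set the block down.

>>> {"api": "arm_command", "payload": {
  "rows": [
    {"angular": [0, 0, 0], "delta_pos": [0.03, -0.34, 0.3], "gripper": 50},
    {"angular": [0, 0, 0], "delta_pos": [0.03, -0.34, 0.7], "gripper": 50},
    {"angular": [0, 0, 0], "delta_pos": [0.03, -0.34, 0.95], "gripper": 50},
    {"angular": [0, 0, 0], "delta_pos": [0.03, -0.34, 1], "gripper": 50},
    {"angular": [0, 0, 0], "delta_pos": [0.03, -0.34, 1], "gripper": 50}
  ]
}}

```text
time_s: 10.52
position: [0.4712, -0.2, 0.0279]
tcp_rot: [[-0.953, -0.301, 0.001], [-0.301, 0.953, -0.001], [-0.001, -0.001, -1.0]]
ft_force: [0.6, 1.3, -7.0]
width: 0.689
grip_force: 81.4
```

>>> {"api": "arm_command", "payload": {
  "rows": [
    {"angular": [0, 0, 0], "delta_pos": [0, 0, 0.07], "gripper": 50},
    {"angular": [0, 0, 0], "delta_pos": [0, 0, 0.1], "gripper": 50},
    {"angular": [0, 0, 0], "delta_pos": [0, 0, 0.11], "gripper": 50},
    {"angular": [0, 0, 0], "delta_pos": [0, 0, 0.11], "gripper": 50}
  ]
}}

```text
time_s: 11.02
position: [0.4706, -0.2004, 0.0159]
tcp_rot: [[-0.954, -0.3, 0.0], [-0.3, 0.954, -0.0], [0.0, -0.0, -1.0]]
ft_force: [-0.7, -0.2, -6.8]
width: 0.689
grip_force: 81.7
```

Not yet touching; down a little more, then release.

>>> {"api": "arm_command", "payload": {
  "rows": [
    {"angular": [0, 0, 0], "delta_pos": [0, 0, 0.015], "gripper": 50},
    {"angular": [0, 0, 0], "delta_pos": [0, 0, 0.025], "gripper": 50},
    {"angular": [0, 0, 0], "delta_pos": [0, 0, 0.025], "gripper": 50}
  ]
}}

```text
time_s: 11.4
position: [0.4708, -0.2005, 0.0148]
tcp_rot: [[-0.954, -0.3, 0.001], [-0.3, 0.954, -0.0], [-0.0, -0.001, -1.0]]
ft_force: [-5.4, 2.3, 3.5]
width: 0.685
grip_force: 83.1
```

>>> {"api": "arm_command", "payload": {
  "rows": [
    {"angular": [0, 0, 0], "delta_pos": [0, 0, -0.01], "gripper": 60},
    {"angular": [0, 0, 0], "delta_pos": [0, 0, -0.01], "gripper": 75},
    {"angular": [0, 0, 0], "delta_pos": [0, 0, -0.01], "gripper": 85},
    {"angular": [0, 0, 0], "delta_pos": [0, 0, -0.01], "gripper": 85},
    {"angular": [0, 0, 0], "delta_pos": [0, 0, -0.3], "gripper": 85},
    {"angular": [0, 0, 0], "delta_pos": [0, 0, -0.7], "gripper": 85},
    {"angular": [0, 0, 0], "delta_pos": [0, 0, -1], "gripper": 85}
  ]
}}

```text
time_s: 12.28
position: [0.471, -0.2006, 0.1153]
tcp_rot: [[-0.954, -0.3, 0.002], [-0.3, 0.954, -0.001], [-0.001, -0.001, -1.0]]
ft_force: [0.0, 0.3, -1.0]
width: 0.998
grip_force: 0.0
```

>>> {"api": "arm_command", "payload": {
  "rows": [
    {"angular": [0, 0, 0], "delta_pos": [-0.1, 0.2, -0.4], "gripper": 85},
    {"angular": [0, 0, 0], "delta_pos": [-0.25, 0.5, -0.8], "gripper": 85},
    {"angular": [0, 0, 0], "delta_pos": [-0.5, 1, -1], "gripper": 85},
    {"angular": [0, 0, 0], "delta_pos": [-0.5, 1, -1], "gripper": 85}
  ]
}}

```text
time_s: 12.78
position: [0.4895, -0.0873, 0.2155]
tcp_rot: [[-0.953, -0.304, 0.004], [-0.304, 0.953, 0.001], [-0.004, -0.001, -1.0]]
ft_force: [-0.4, -0.6, -0.6]
width: 0.995
grip_force: 0.0
```

>>> {"api": "arm_command", "payload": {
  "rows": [
    {"angular": [0, 0, 0], "delta_pos": [-0.25, 0.5, 0], "gripper": 85},
    {"angular": [0, 0, 0], "delta_pos": [-0.5, 1, 0], "gripper": 85}
  ]
}}

```text
time_s: 13.02
position: [0.5059, 0.021, 0.213]
tcp_rot: [[-0.954, -0.298, -0.0], [-0.298, 0.954, -0.0], [0.0, -0.0, -1.0]]
ft_force: [1.7, 0.1, -0.7]
width: 0.997
grip_force: 0.0
```

>>> {"api": "arm_command", "payload": {
  "rows": [
    {"angular": [0, 0, 0], "delta_pos": [-0.25, 0.5, 0], "gripper": 85},
    {"angular": [0, 0, 0], "delta_pos": [-0.5, 1, 0], "gripper": 85}
  ]
}}

```text
time_s: 13.28
position: [0.5237, 0.132, 0.213]
tcp_rot: [[-0.954, -0.3, -0.0], [-0.3, 0.954, -0.0], [0.0, -0.0, -1.0]]
ft_force: [1.5, -1.0, -0.2]
width: 0.994
grip_force: 0.0
```

>>> {"api": "arm_command", "payload": {
  "rows": [
    {"angular": [0, 0, 0], "delta_pos": [-0.25, 0.5, 0], "gripper": 85},
    {"angular": [0, 0, 0], "delta_pos": [-0.5, 1, 0], "gripper": 85}
  ]
}}

```text
time_s: 13.52
position: [0.5416, 0.2424, 0.2129]
tcp_rot: [[-0.954, -0.3, -0.0], [-0.3, 0.954, -0.0], [0.0, -0.0, -1.0]]
ft_force: [1.0, -0.1, 1.0]
width: 0.995
grip_force: 0.0
```

>>> {"api": "arm_command", "payload": {
  "rows": [
    {"angular": [0, 0, 0], "delta_pos": [-0.25, 0.5, 0], "gripper": 85},
    {"angular": [0, 0, 0], "delta_pos": [-0.4, 1, 0], "gripper": 85},
    {"angular": [0, 0, 0], "delta_pos": [-0.4, 1, 0], "gripper": 85}
  ]
}}

```text
time_s: 13.9
position: [0.5489, 0.351, 0.2106]
tcp_rot: [[-0.953, -0.303, -0.003], [-0.303, 0.953, -0.002], [0.003, -0.001, -1.0]]
ft_force: [0.3, -0.1, -0.7]
width: 0.994
grip_force: 0.0
```

Run:
```python
from h import *
f=cam('wrist'); W=cloud(f); save(f,'w5.png'); s=state(); print(s['position'],s['qpos'].round(1),s['time_s'])
for q in regions_of('wrist','grease_gun'):
    P=W[q['region']]; c=f['frame'][q['region']].mean(0).round()
    top=P[P[:,2]>.09]; print(round(q['score'],2),np.round(q['box']),c,len(top),np.nanmean(top,0).round(4) if len(top) else '')
for q in mark_of('wrist','grease_gun'): print(q)
for n in ['scene','side']:
  g=cam(n); V=cloud(g)
  for q in regions_of(n,'hardwood_block')[:1]: print(n,q['score'],rect(V,q['region']&(V[...,2]>.038)))
```

```text
[0.54928323 0.34938253 0.21143698] [  50.    10.1   11.2   -0.   -91.3 -122.5] 13.95
0.85 [289. 116.  42.  44.] [75. 72. 70.] 1295 [0.4752 0.3385 0.1022]
0.8 [281. 204.  35.  60.] [90. 68. 66.] 1079 [0.5533 0.356  0.1017]
0.67 [289. 298.  32.  84.] [ 74. 100.  73.] 914 [0.6452 0.393  0.1009]
0.67 [210. 151.  63.  49.] [108.  90. 110.] 1252 [0.5245 0.2821 0.1018]
0.66 [353. 234.  58.  66.] [65. 83. 60.] 1059 [0.5621 0.4324 0.1016]
{'at': [286.8, 118.1], 'score': 0.71}
{'at': [343.0, 218.5], 'score': 0.61}
{'at': [286.7, 272.7], 'score': 0.6}
{'at': [279.9, 190.4], 'score': 0.58}
{'at': [218.3, 144.3], 'score': 0.57}
side 0.57 (((469.13360595703125, -196.3001251220703), (148.61216735839844, 72.1714096069336), 15.883010864257812), np.float64(0.045898739519220744), 613)
```

View pics/w5.png

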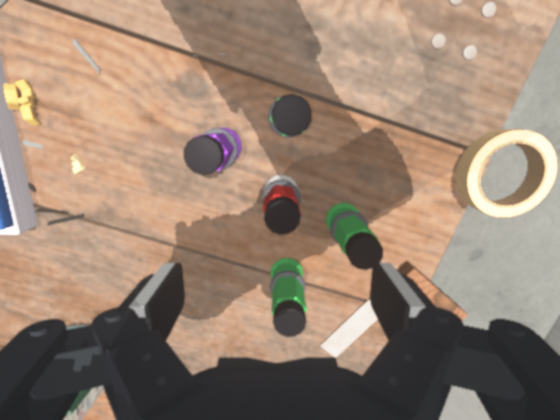

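The wrist view shows five guns. The red one has its cap at (282,213) and grip at (281,192). Purple is at (215,152); green ones are at (291,116), (355,237) and (289,295). The red gun is the one meant. Next is a closer, oblique view to confirm it and get its hex orientation.

>>> {"api": "arm_command", "payload": {
  "rows": [
    {"angular": [0, 0, -0.05], "delta_pos": [0.2, 0.3, 0.1], "gripper": 85},
    {"angular": [0, 0, -0.11], "delta_pos": [0.4, 0.7, 0.3], "gripper": 85},
    {"angular": [0, 0, -0.17], "delta_pos": [0.55, 1, 0.5], "gripper": 85},
    {"angular": [0, 0, -0.17], "delta_pos": [0.55, 1, 0.5], "gripper": 85},
    {"angular": [0, 0, -0.17], "delta_pos": [0.55, 1, 0.5], "gripper": 85}
  ]
}}

```text
time_s: 14.88
position: [0.4676, 0.4271, 0.1642]
tcp_rot: [[-0.67, -0.743, 0.001], [-0.743, 0.67, 0.001], [-0.001, -0.0, -1.0]]
ft_force: [0.5, 0.7, 0.2]
width: 0.999
grip_force: 0.0
```

Run:
```python
from h import *
from scipy.optimize import minimize
f=cam('wrist'); W=cloud(f); s=state(); print(s['position'],s['tcp_rot'].round(3).tolist(),s['qpos'].round(1))
best=None
for q in regions_of('wrist','grease_gun'):
    P=W[q['region']]; top=P[P[:,2]>.09]; t=np.nanmean(top,0).round(4) if len(top) else ''; print(round(q['score'],2),np.round(q['box']),t)
    if len(top) and np.hypot(t[0]-.5533,t[1]-.356)<.03: best=q; c=t
if best is not None:
    m=best['region']&(abs(W[...,2]-.061)<.018)&np.isfinite(W[...,0]); X=W[m][:,:2]; print('grip pts',len(X))
    a=np.radians(np.arange(0,360,60))
    def res(p,th):
        N=np.c_[np.cos(a+th),np.sin(a+th)]; return (((X-p)@N.T).max(1)-.015)
    for d in range(-30,30,5):
        th=np.radians(d); r=minimize(lambda p:np.abs(res(p,th)).mean(),c[:2],method='Nelder-Mead'); print(d,(r.fun*1e3).round(3),r.x.round(4))
    x,y,w,h=map(int,best['box']); 
    cr=f['frame'][max(0,y-60):y+60,max(0,x-70):x+70]; cv2.imwrite('pics/gun.png',cv2.resize(cr[...,::-1],None,fx=4.5,fy=4.5,interpolation=cv2.INTER_CUBIC)); print(max(0,x-70),max(0,y-60))
save(f,'w6.png')
```

```text
[0.46790196 0.42697192 0.16446468] [[-0.67, -0.742, 0.001], [-0.742, 0.67, 0.001], [-0.002, -0.0, -1.0]] [  60.5    7.4    3.3    0.   -85.8 -102.5]
0.95 [108. 297.  74.  66.] [0.6365 0.3839 0.0959]
0.87 [ 87. 120. 125.  51.] [0.5232 0.2832 0.1011]
0.84 [189. 133.  78.  48.] [0.4739 0.3394 0.1018]
0.82 [203. 289.  60.  92.] [0.5591 0.4357 0.1016]
0.35 [139. 219.  89.  77.] [0.5521 0.357  0.1011]
grip pts 811
-30 0.985 [0.5551 0.3567]
-25 1.066 [0.5551 0.3566]
-20 1.087 [0.5552 0.3566]
-15 1.056 [0.5552 0.3567]
-10 0.97 [0.5552 0.3567]
-5 0.826 [0.5552 0.3566]
0 0.622 [0.5553 0.3566]
5 0.374 [0.5553 0.3566]
10 0.212 [0.5554 0.3567]
15 0.404 [0.5553 0.3566]
20 0.653 [0.5553 0.3567]
25 0.845 [0.5551 0.3567]
69 159
```

View pics/gun.png

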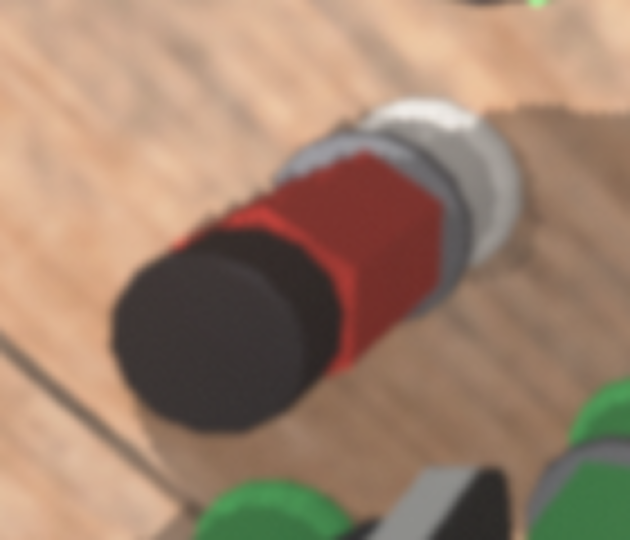

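The crop confirms the red hexagonal grip with its black cap. The hex fit gives flats at 10° + 60k and centre (0.555, 0.357). I'll grasp along the 130° axis, which passes between the neighbours.

>>> {"api": "arm_command", "payload": {
  "rows": [
    {"angular": [0, 0, 0.02], "delta_pos": [-0.03, -0.4, 0], "gripper": 70},
    {"angular": [0, 0, 0.044], "delta_pos": [-0.06, -0.9, 0], "gripper": 70},
    {"angular": [0, 0, 0.044], "delta_pos": [-0.06, -1, 0], "gripper": 70},
    {"angular": [0, 0, 0.044], "delta_pos": [-0.06, -1, 0], "gripper": 70}
  ]
}}

```text
time_s: 15.48
position: [0.5462, 0.3642, 0.1636]
tcp_rot: [[-0.766, -0.643, 0.0], [-0.643, 0.766, 0.0], [-0.0, 0.0, -1.0]]
ft_force: [-0.1, -0.4, -0.9]
width: 0.818
grip_force: 0.0
```

Run:
```python
from h import *
a=np.radians(130); y=np.array([np.cos(a),np.sin(a),0]); z=np.array([0,0,-1.]); 
togo([.5545,.3566,.043],np.c_[np.cross(y,z),y,z])
```

```text
dpos [-0.014 -0.112  1.206]
ang [0.     0.0001 0.0001]
q [  51.1   11.     7.2   -0.   -86.2 -101.1] F [-0.1 -0.4 -0.9] t 15.475
```

>>> {"api": "arm_command", "payload": {
  "rows": [
    {"angular": [0, 0, 0], "delta_pos": [-0.014, -0.112, 0], "gripper": 70},
    {"angular": [0, 0, 0], "delta_pos": [-0.014, -0.112, 0.1], "gripper": 70},
    {"angular": [0, 0, 0], "delta_pos": [-0.014, -0.112, 0.4], "gripper": 70},
    {"angular": [0, 0, 0], "delta_pos": [-0.014, -0.112, 0.7], "gripper": 70},
    {"angular": [0, 0, 0], "delta_pos": [-0.014, -0.112, 1], "gripper": 70},
    {"angular": [0, 0, 0], "delta_pos": [-0.014, -0.112, 1], "gripper": 70}
  ]
}}

```text
time_s: 16.23
position: [0.5517, 0.3566, 0.0596]
tcp_rot: [[-0.764, -0.645, -0.005], [-0.645, 0.764, -0.004], [0.006, 0.0, -1.0]]
ft_force: [0.1, -0.6, 0.9]
width: 0.819
grip_force: 0.0
```

>>> {"api": "arm_command", "payload": {
  "rows": [
    {"angular": [0, 0, 0], "delta_pos": [0, 0, 0.1], "gripper": 70},
    {"angular": [0, 0, 0], "delta_pos": [0, 0, 0.2], "gripper": 70},
    {"angular": [0, 0, 0], "delta_pos": [0, 0, 0.2], "gripper": 45},
    {"angular": [0, 0, 0], "delta_pos": [0, 0, 0.2], "gripper": 35},
    {"angular": [0, 0, 0], "delta_pos": [0, 0, 0.2], "gripper": 26},
    {"angular": [0, 0, 0], "delta_pos": [0, 0, 0.2], "gripper": 15},
    {"angular": [0, 0, 0], "delta_pos": [0, 0, 0.2], "gripper": 15},
    {"angular": [0, 0, 0], "delta_pos": [0, 0, 0.2], "gripper": 15}
  ],
  "grip_force": 90
}}

```text
time_s: 17.23
position: [0.5541, 0.3577, 0.0441]
tcp_rot: [[-0.764, -0.645, 0.001], [-0.645, 0.764, 0.001], [-0.001, -0.0, -1.0]]
ft_force: [1.2, -1.4, 4.9]
width: 0.338
grip_force: 89.1
```

>>> {"api": "arm_command", "payload": {
  "rows": [
    {"angular": [0, 0, 0], "delta_pos": [0, 0, -0.1], "gripper": 15},
    {"angular": [0, 0, 0], "delta_pos": [0, 0, -0.4], "gripper": 15},
    {"angular": [0, 0, 0], "delta_pos": [0, 0, -0.8], "gripper": 15},
    {"angular": [0, 0, 0], "delta_pos": [0, 0, -1], "gripper": 15}
  ]
}}

```text
time_s: 17.73
position: [0.5539, 0.3579, 0.1453]
tcp_rot: [[-0.764, -0.645, 0.001], [-0.645, 0.764, 0.002], [-0.002, 0.0, -1.0]]
ft_force: [0.4, -0.3, -3.8]
width: 0.339
grip_force: 88.9
```

>>> {"api": "arm_command", "payload": {
  "rows": [
    {"angular": [0, 0, 0], "delta_pos": [0, 0, -0.4], "gripper": 15},
    {"angular": [0, 0, 0], "delta_pos": [0, 0, -0.9], "gripper": 15},
    {"angular": [0, 0, 0], "delta_pos": [0, 0, -1], "gripper": 15},
    {"angular": [0, 0, 0], "delta_pos": [0, 0, -1], "gripper": 15}
  ]
}}

```text
time_s: 18.23
position: [0.5534, 0.3578, 0.2423]
tcp_rot: [[-0.764, -0.645, -0.001], [-0.645, 0.764, 0.0], [0.001, 0.001, -1.0]]
ft_force: [-0.5, 0.3, -3.9]
width: 0.343
grip_force: 89.1
```

```bash
cat >> h.py <<'E'
n=-np.sin(np.radians(25))*ex+np.cos(np.radians(25))*ez
Rn=np.c_[np.cross(ey,-n),ey,-n]
F=led(.08,0,.103)
E
python3 - <<'E'
from h import *
fs={k:cam(k) for k in ['scene','side']}
s=state(); print(s['position'],s['ft_force'])
mk={k:mark_of(k,'nipple') for k in fs}; print(mk)
p={k:mk[k][0]['at'] for k in fs}
print('tri foot',tri(fs['scene'],p['scene'],fs['side'],p['side']),'pred',F,[ (k,proj(fs[k],F).round(1)) for k in fs], [(k,proj(fs[k],F+n*.034).round(1)) for k in fs])
H=[]
for k in fs:
    W=cloud(fs[k]); hsv=cv2.cvtColor(fs[k]['frame'],cv2.COLOR_RGB2HSV)
    d=W-F; t=d@n; r=np.linalg.norm(d-t[...,None]*n,axis=-1)
    m=(abs(hsv[...,0].astype(int)-20)<12)&(hsv[...,1]>100)&(np.linalg.norm(d,axis=-1)<.06)&(W[...,2]>.105)
    v,u=np.nonzero(m); print(k,m.sum(), u.min(),u.max(),v.min(),v.max(), W[m].mean(0).round(4), 't',np.percentile(t[m],[2,50,98]).round(4))
    vh=v<v.min()+6; print(' head centroid px',u[vh].mean(),v[vh].mean()); H.append((fs[k],(u[vh].mean(),v[vh].mean())))
print('head tri',tri(*H[0],*H[1]))
# gun in hand from cloud
R=s['tcp_rot']
for k in fs:
    W=cloud(fs[k]); 
    for q in regions_of(k,'grease_gun'):
        P=W[q['region']]; P=P[np.isfinite(P).all(1)]; L=(P-s['position'])@R
        if np.median(P[:,2])>.13: print(k,q['score'],np.percentile(L,[2,50,98],axis=0).round(4).tolist())
togo(F+n*(.044+.06)+ez*.0,Rn)
E
```

```text
[0.55291092 0.35740617 0.24025143] [ 0.41963     0.14809042 -2.9611597 ]
{'scene': [], 'side': [{'at': [258.6, 198.0], 'score': 0.59}, {'at': [329.6, 195.3], 'score': 0.33}]}Traceback (most recent call last):
  File "<stdin>", line 5, in <module>
IndexError: list index out of range
```

```bash
cat > nip.py <<'E'
from h import *
def head(k):
    f=cam(k); W=cloud(f); hsv=cv2.cvtColor(f['frame'],cv2.COLOR_RGB2HSV)
    d=W-F; t=d@n
    m=(abs(hsv[...,0].astype(int)-20)<12)&(hsv[...,1]>100)&(np.linalg.norm(d,axis=-1)<.06)&(W[...,2]>.108)
    if m.sum()<8: print(k,'none'); return f,None
    v,u=np.nonzero(m); h=m&(t>.024); v2,u2=np.nonzero(h)
    print(k,m.sum(),u.min(),u.max(),v.min(),v.max(),'t',np.percentile(t[m],[2,50,98]).round(4),'head',h.sum(),u2.mean().round(1),v2.mean().round(1),'expected',proj(f,F+n*.030).round(1),proj(f,F+n*.0355).round(1))
    print('  head pts ped-rel',((W[h]-F).mean(0)@np.c_[ex,ey,n]).round(4))
    return f,(u2.mean(),v2.mean())
E
python3 - <<'E'
from nip import *
s=state();R=s['tcp_rot']
r=[head(k) for k in ['scene','side','wrist']]
ok=[x for x in r if x[1]]
if len(ok)>1: X,e=tri(*ok[0],*ok[1]); print('tri',X,e,'exp',F+n*.030)
for k,(f,_) in zip(['scene','side','wrist'],r):
    W=cloud(f); L=(W-s['position'])@R
    m=(np.hypot(L[...,0],L[...,1])<.024)&(L[...,2]>-.07)&(L[...,2]<.06)
    hsv=cv2.cvtColor(f['frame'],cv2.COLOR_RGB2HSV)
    red=m&((hsv[...,0]<8)|(hsv[...,0]>172))&(hsv[...,1]>120); low=m&(L[...,2]>.012)
    print(k,'red',red.sum(),np.percentile(L[red],[2,50,98],axis=0).round(4).tolist() if red.any() else'','low',low.sum(),np.percentile(L[low],[2,50,98],axis=0).round(4).tolist() if low.any() else '')
togo(F+n*(.044+.06),Rn)
E
```

```text
scene none
side 42 256 264 183 193 t [0.0068 0.0247 0.0387] head 22 261.5 185.6 expected [[260.9 184.8]] [[261.7 183.2]]
  head pts ped-rel [-0.0148  0.0066  0.0321]
wrist none
scene red 0  low 162 [[-0.0186, -0.0005, 0.017], [-0.0003, 0.0134, 0.033], [0.0169, 0.0175, 0.0415]]
side red 101 [[-0.0179, -0.0012, -0.0415], [-0.0146, 0.0055, -0.0208], [-0.0113, 0.0125, 0.0033]] low 241 [[-0.0186, -0.0015, 0.0127], [-0.0047, 0.0141, 0.0292], [0.0153, 0.0198, 0.0415]]
wrist red 3507 [[0.0056, -0.0146, -0.0447], [0.0123, -0.0002, -0.0288], [0.0165, 0.014, 0.0001]] low 1017 [[0.0024, -0.019, 0.0186], [0.0147, -0.0009, 0.0352], [0.0187, 0.0168, 0.0412]]
dpos [ 1.974 -2.934  0.452]
ang [ 0.0276 -0.1376  0.1255]
q [  50.2   11.5   16.    -0.   -94.6 -100.1] F [-0.6 -0.8 -2.5] t 18.575
```

>>> {"api": "arm_command", "payload": {
  "rows": [
    {"angular": [0, 0, 0], "delta_pos": [0.2, -0.3, 0], "gripper": 15},
    {"angular": [0, 0, 0], "delta_pos": [0.45, -0.65, 0], "gripper": 15},
    {"angular": [0, 0, 0], "delta_pos": [0.66, -0.98, 0], "gripper": 15}
  ]
}}

```text
time_s: 18.95
position: [0.5663, 0.2388, 0.2431]
tcp_rot: [[-0.764, -0.645, -0.0], [-0.645, 0.764, -0.0], [0.0, -0.0, -1.0]]
ft_force: [0.4, -0.5, -2.6]
width: 0.341
grip_force: 89.3
```

>>> {"api": "arm_command", "payload": {
  "rows": [
    {"angular": [0.006, -0.03, 0.03], "delta_pos": [0.2, -0.3, 0], "gripper": 15},
    {"angular": [0.014, -0.07, 0.063], "delta_pos": [0.45, -0.65, 0], "gripper": 15},
    {"angular": [0.02, -0.1, 0.09], "delta_pos": [0.66, -0.98, 0], "gripper": 15},
    {"angular": [0.0276, -0.1376, 0.1255], "delta_pos": [0.66, -0.98, 0], "gripper": 15},
    {"angular": [0.0276, -0.1376, 0.1255], "delta_pos": [0.66, -0.98, 0], "gripper": 15}
  ]
}}

```text
time_s: 19.58
position: [0.5769, 0.1212, 0.2408]
tcp_rot: [[-0.866, -0.295, 0.403], [-0.268, 0.955, 0.125], [-0.422, 0.001, -0.907]]
ft_force: [-0.3, -0.6, -2.8]
width: 0.337
grip_force: 89.8
```

Run:
```python
from nip import *
togo(F+n*(.044+.06),Rn)
r=[head(k) for k in ['scene','side','wrist']]
ok=[x for x in r if x[1]]
if len(ok)>1: X,e=tri(*ok[0],*ok[1]); print('tri',X,e,'exp',F+n*.030)
save(r[2][0],'w7.png')
```

```text
dpos [ 0.365 -1.147  0.309]
ang [ 0.0002 -0.0003 -0.0002]
q [  36.   -22.3  -22.1    8.5  -66.7 -110.6] F [-0.3 -0.6 -2.8] t 19.575
scene 39 274 283 176 186 t [0.0074 0.0306 0.0386] head 24 280.8 179.4 expected [[280.2 178.8]] [[281.1 177.5]]
  head pts ped-rel [-0.0155  0.0047  0.0339]
side 37 256 264 183 193 t [0.0061 0.0197 0.0379] head 15 262.3 185.5 expected [[260.9 184.8]] [[261.7 183.2]]
  head pts ped-rel [-0.017   0.0059  0.0328]
wrist 194 122 149 149 164 t [0.0056 0.0292 0.0357] head 112 134.8 154.2 expected [[128.8 159.1]] [[125.6 160. ]]
  head pts ped-rel [-0.0174  0.0062  0.0325]
tri [0.61793156 0.01629516 0.1299604 ] 0.0023826755733805808 exp [0.62151073 0.0150075  0.13018923]
```

Run:
```python
from nip import *
im=[]
f=cam('wrist'); a=f['frame'].copy(); u0=Rn[:,0]
big=cv2.resize(a,None,fx=4,fy=4,interpolation=cv2.INTER_CUBIC)
ang=np.linspace(0,2*np.pi,60)
def ring(t,r,c):
    P=F+n*t+r*(np.cos(ang)[:,None]*u0+np.sin(ang)[:,None]*ey); q=(proj(f,P)*4+2).astype(np.int32); cv2.polylines(big,[q],True,c,1)
ring(0,.019,(255,255,255)); ring(.0265,.008,(255,0,255)); ring(.032,.008,(255,0,0)); ring(.0355,.0045,(0,255,0))
for c in [(-.04,-.06),(-.04,.06),(.04,-.06),(.04,.06)]: cv2.circle(big,tuple((proj(f,led(*c,.03))[0]*4+2).astype(int)),4,(0,255,255),1)
c=(proj(f,F+n*.02)[0]*4).astype(int); x=max(0,c[0]-330);y=max(0,c[1]-290); print(x,y)
cv2.imwrite('pics/ov.png',big[y:y+590,x:x+790][...,::-1])
```

```text
206 336
```

View pics/ov.png

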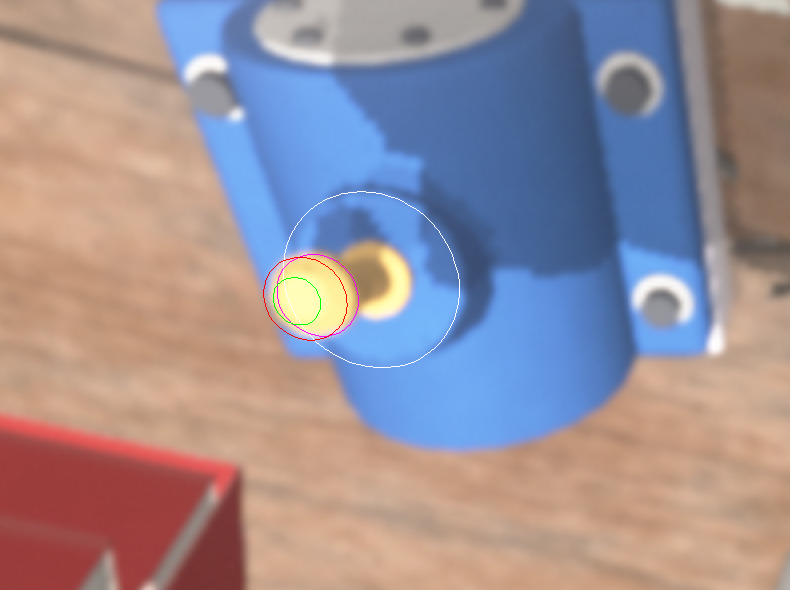

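The overlay of the predicted nipple (head rings at about (312,297), foot at (371,280)) matches the picture within about 1 mm. Moving to hover on its axis.

>>> {"api": "arm_command", "payload": {
  "rows": [
    {"angular": [0, 0, 0], "delta_pos": [0.15, -0.4, 0], "gripper": 15},
    {"angular": [0, 0, 0], "delta_pos": [0.36, -0.9, 0], "gripper": 15},
    {"angular": [0, 0, 0], "delta_pos": [0.365, -1, 0.1], "gripper": 15},
    {"angular": [0, 0, 0], "delta_pos": [0.365, -1, 0.1], "gripper": 15}
  ]
}}

```text
time_s: 20.27
position: [0.5816, 0.0183, 0.2177]
tcp_rot: [[-0.867, -0.295, 0.403], [-0.267, 0.956, 0.125], [-0.422, 0.001, -0.907]]
ft_force: [-0.7, 0.1, -3.5]
width: 0.339
grip_force: 90.4
```

>>> {"api": "arm_command", "payload": {
  "rows": [
    {"angular": [0, 0, 0], "delta_pos": [0, -0.14, 0.1], "gripper": 15},
    {"angular": [0, 0, 0], "delta_pos": [0, -0.14, 0.2], "gripper": 15},
    {"angular": [0, 0, 0], "delta_pos": [0, -0.14, 0.2], "gripper": 15},
    {"angular": [0, 0, 0], "delta_pos": [0, -0.14, 0.2], "gripper": 15}
  ]
}}

```text
time_s: 20.78
position: [0.5935, 0.0085, 0.2009]
tcp_rot: [[-0.865, -0.297, 0.405], [-0.268, 0.955, 0.126], [-0.424, 0.001, -0.906]]
ft_force: [-0.1, -0.0, -2.8]
width: 0.341
grip_force: 90.4
```

Run:
```python
from nip import *
p=F+n*(.044+.06)+ey*.0007
togo(p,Rn); print(state()['position'])
f=cam('side'); g=cam('scene')
def crop(f):
    c=proj(f,p)[0].astype(int); return cv2.resize(f['frame'][c[1]-40:c[1]+45,c[0]-50:c[0]+50],(400,340),interpolation=cv2.INTER_CUBIC)
cv2.imwrite('pics/s8.png',np.hstack([crop(g),crop(f)])[...,::-1])
for k,f in [('scene',g),('side',f)]:
    W=cloud(f); s=state(); L=(W-s['position'])@s['tcp_rot']; low=(np.hypot(L[...,0],L[...,1])<.024)&(L[...,2]>.012)&(L[...,2]<.05); print(k,low.sum(),np.percentile(L[low],[2,50,98],axis=0).round(4).tolist())
```

```text
dpos [ 0.038 -0.013  0.022]
ang [0.0003 0.0005 0.0002]
q [ 21.1 -20.7 -22.7   1.8 -63.  -94.4] F [-0.1 -0.  -2.8] t 20.775
[0.59346513 0.00845373 0.20085644]
scene 143 [[-0.0202, -0.0021, 0.0137], [-0.0042, 0.0134, 0.0309], [0.0155, 0.0194, 0.0422]]
side 151 [[-0.0185, 0.0012, 0.0131], [-0.0035, 0.0145, 0.0299], [0.015, 0.0205, 0.0429]]
```

View pics/s8.png

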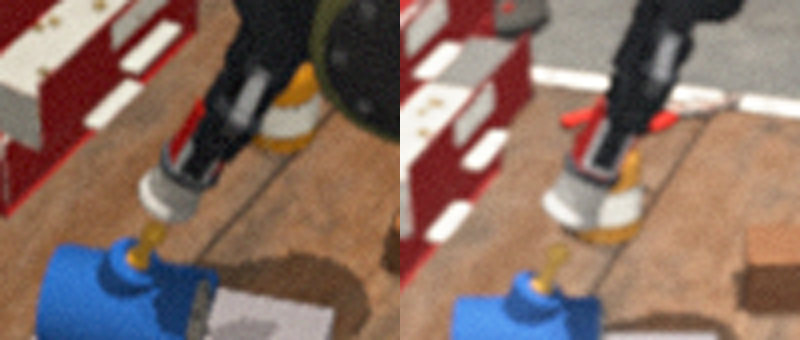

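Both crops show the gun coaxial with the nipple, its mouth about 25 mm above the head. Correcting the lateral error and approaching.

>>> {"api": "arm_command", "payload": {
  "rows": [
    {"angular": [0, 0, 0], "delta_pos": [0.038, -0.013, 0], "gripper": 15},
    {"angular": [0, 0, 0], "delta_pos": [0.038, -0.013, 0.1], "gripper": 15},
    {"angular": [0, 0, 0], "delta_pos": [0.038, -0.013, 0.18], "gripper": 15},
    {"angular": [0, 0, 0], "delta_pos": [0.038, -0.013, 0.22], "gripper": 15},
    {"angular": [0, 0, 0], "delta_pos": [0.038, -0.013, 0.22], "gripper": 15}
  ],
  "grip_force": 110
}}

```text
time_s: 21.5
position: [0.5993, 0.0082, 0.1782]
tcp_rot: [[-0.866, -0.296, 0.404], [-0.267, 0.955, 0.126], [-0.423, 0.001, -0.906]]
ft_force: [-0.7, 0.8, -3.3]
width: 0.334
grip_force: 108.4
```

Run:
```python
from nip import *
for i in range(3):
    cam('side'); togo(F+n*.044+ey*.0007,Rn)
```

```text
dpos [-0.004  0.007  0.398]
ang [ 0.0002  0.0004 -0.0002]
q [ 20.8 -19.5 -24.1   1.7 -60.4 -94.2] F [ 0.  -0.9 -3. ] t 21.55
dpos [-0.001  0.006  0.401]
ang [ 0.0002  0.0005 -0.0001]
q [ 20.8 -19.5 -24.1   1.7 -60.4 -94.2] F [-0.2 -0.2 -3.8] t 21.6
dpos [-0.     0.007  0.403]
ang [ 0.0002  0.0006 -0.0002]
q [ 20.8 -19.5 -24.1   1.7 -60.4 -94.2] F [-0.2 -0.2 -3.2] t 21.65
```

>>> {"api": "arm_command", "payload": {
  "rows": [
    {"angular": [0, 0, 0], "delta_pos": [0, 0.005, 0.06], "gripper": 15},
    {"angular": [0, 0, 0], "delta_pos": [0, 0.005, 0.12], "gripper": 15},
    {"angular": [0, 0, 0], "delta_pos": [0, 0.005, 0.18], "gripper": 15},
    {"angular": [0, 0, 0], "delta_pos": [0, 0.005, 0.2], "gripper": 15}
  ]
}}

```text
time_s: 22.15
position: [0.6077, 0.0113, 0.1611]
tcp_rot: [[-0.865, -0.296, 0.405], [-0.267, 0.955, 0.126], [-0.425, 0.001, -0.905]]
ft_force: [-3.0, -0.0, 0.7]
width: 0.338
grip_force: 108.8
```

>>> {"api": "arm_command", "payload": {
  "rows": [
    {"angular": [0, 0, 0], "delta_pos": [0, 0, 0.03], "gripper": 15},
    {"angular": [0, 0, 0], "delta_pos": [0, 0, 0.06], "gripper": 15},
    {"angular": [0, 0, 0], "delta_pos": [0, 0, 0.08], "gripper": 15},
    {"angular": [0, 0, 0], "delta_pos": [0, 0, 0.08], "gripper": 15}
  ]
}}

```text
time_s: 22.65
position: [0.6102, 0.0125, 0.152]
tcp_rot: [[-0.866, -0.296, 0.403], [-0.267, 0.955, 0.127], [-0.423, 0.002, -0.906]]
ft_force: [0.3, 0.9, -4.3]
width: 0.339
grip_force: 108.6
```

Run:
```python
from nip import *
togo(F+n*.044+ey*.0007,Rn); s=state(); print(s['tcp_rot'].T@(s['ft_force']-np.array([-.2,0,-3.2])),s['wrist_torque'])
```

```text
dpos [-0.013 -0.003  0.107]
ang [ 0.0005 -0.     -0.0003]
q [ 20.8 -17.2 -25.1   1.7 -57.2 -94.2] F [ 0.3  0.9 -4.3] t 22.65
[-0.22359737  0.75449447  1.33666757] [-0.12348675  1.37424964  0.16669107]
```

>>> {"api": "arm_command", "payload": {
  "rows": [
    {"angular": [0, 0, 0], "delta_pos": [0, 0, 0.02], "gripper": 15},
    {"angular": [0, 0, 0], "delta_pos": [0, 0, 0.04], "gripper": 15},
    {"angular": [0, 0, 0], "delta_pos": [0, 0, 0.06], "gripper": 15},
    {"angular": [0, 0, 0], "delta_pos": [0, 0, 0.08], "gripper": 15},
    {"angular": [0, 0, 0], "delta_pos": [0, 0, 0.08], "gripper": 15}
  ]
}}

```text
time_s: 23.28
position: [0.6133, 0.0131, 0.1465]
tcp_rot: [[-0.866, -0.296, 0.404], [-0.267, 0.955, 0.126], [-0.423, 0.001, -0.906]]
ft_force: [-7.5, 2.0, 1.0]
width: 0.337
grip_force: 109.7
```

Run:
```python
from nip import *
togo(F+n*.044+ey*.0007,Rn); s=state(); print(s['tcp_rot'].T@(s['ft_force']-np.array([-.2,0,-3.2])),s['wrist_torque'])
```

```text
dpos [-0.008  0.001  0.044]
ang [ 0.0003  0.0001 -0.0002]
q [ 20.8 -16.6 -25.2   1.8 -56.5 -94.2] F [-7.5  2.   1. ] t 23.275
[ 3.98453093  4.06591886 -6.47801427] [0.09169648 3.5249889  0.52744179]
```

>>> {"api": "arm_command", "payload": {
  "rows": [
    {"angular": [0, 0, 0], "delta_pos": [0.005, 0.008, 0.02], "gripper": 15},
    {"angular": [0, 0, 0], "delta_pos": [0.008, 0.012, 0.04], "gripper": 15},
    {"angular": [0, 0, 0], "delta_pos": [0.008, 0.012, 0.05], "gripper": 15},
    {"angular": [0, 0, 0], "delta_pos": [0.008, 0.012, 0.05], "gripper": 15}
  ]
}}

```text
time_s: 23.78
position: [0.6142, 0.0134, 0.1448]
tcp_rot: [[-0.865, -0.295, 0.405], [-0.268, 0.955, 0.124], [-0.424, -0.001, -0.906]]
ft_force: [-21.8, -2.3, 13.7]
width: 0.34
grip_force: 112.3
```

Run:
```python
from nip import *
togo(F+n*.044+ey*.0007,Rn); s=state(); print(s['tcp_rot'].T@(s['ft_force']-np.array([-.2,0,-3.2])),s['wrist_torque'])
```

```text
dpos [-0.006  0.001  0.024]
ang [-0.0005  0.0004 -0.    ]
q [ 20.9 -16.5 -25.4   2.  -56.1 -94.4] F [-21.8  -2.3  13.7] t 23.775
[ 12.12922078   4.10488792 -24.34819106] [-0.49114104  6.02604843  0.59270473]
```

>>> {"api": "arm_command", "payload": {
  "rows": [
    {"angular": [0, 0, 0], "delta_pos": [0.008, 0.004, 0], "gripper": 15},
    {"angular": [0, 0, 0], "delta_pos": [0.015, 0.008, 0], "gripper": 15},
    {"angular": [0, 0, 0], "delta_pos": [0.015, 0.008, 0], "gripper": 15}
  ]
}}

```text
time_s: 24.15
position: [0.614, 0.0135, 0.1449]
tcp_rot: [[-0.864, -0.295, 0.409], [-0.268, 0.956, 0.124], [-0.427, -0.002, -0.904]]
ft_force: [-11.7, -4.5, 11.6]
width: 0.335
grip_force: 110.9
```

Run:
```python
from nip import *
g=cam('scene'); f=cam('side'); p=F+n*.044
togo(p+ey*.0007,Rn); s=state(); print(s['tcp_rot'].T@(s['ft_force']-np.array([-.2,0,-3.2])),s['wrist_torque'])
def crop(f):
    c=proj(f,p)[0].astype(int); return cv2.resize(f['frame'][c[1]-40:c[1]+45,c[0]-50:c[0]+50],(400,340),interpolation=cv2.INTER_CUBIC)
cv2.imwrite('pics/s9.png',np.hstack([crop(g),crop(f)])[...,::-1])
for k,h in [('scene',g),('side',f)]:
    W=cloud(h); L=(W-s['position'])@s['tcp_rot']; low=(np.hypot(L[...,0],L[...,1])<.024)&(L[...,2]>.012)&(L[...,2]<.036); print(k,low.sum(),np.percentile(L[low],[2,50,98],axis=0).round(4).tolist())
```

```text
dpos [-0.008 -0.     0.025]
ang [-0.0009  0.0015  0.    ]
q [ 21.  -16.8 -25.7   2.1 -55.9 -94.6] F [-11.8  -4.8  10.7] t 24.25
[  5.34865771  -1.22724022 -17.91489127] [-1.42226507  3.51004447 -0.17797001]
scene 95 [[-0.0189, 0.0007, 0.0139], [-0.0036, 0.0129, 0.0258], [0.0136, 0.0182, 0.0352]]
side 101 [[-0.0176, 0.0029, 0.0125], [-0.004, 0.0145, 0.0248], [0.0138, 0.0206, 0.036]]
```

View pics/s9.png

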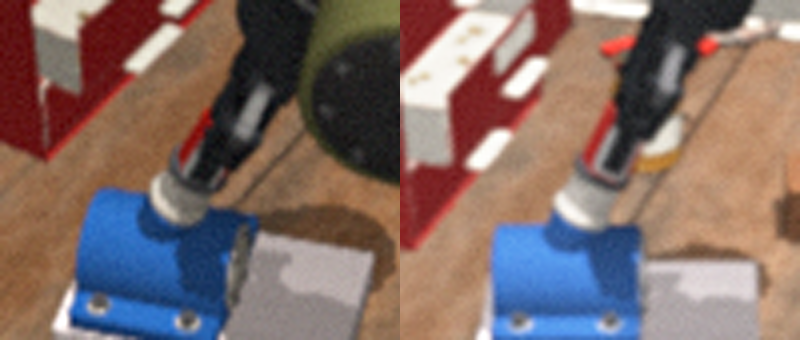

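The gun's bell sits on the boss in both crops, at about (180,195) left and (590,210) right. The axial push is about 18 N against about 12 N of fully compressed spring, and the ledge is clear. One settle, then hand in.

>>> {"api": "arm_command", "payload": {
  "rows": [
    {"angular": [0, 0, 0], "delta_pos": [0, 0, 0], "gripper": 15},
    {"angular": [0, 0, 0], "delta_pos": [0, 0, 0], "gripper": 15}
  ]
}}

```text
time_s: 24.5
position: [0.6139, 0.0135, 0.1448]
tcp_rot: [[-0.864, -0.295, 0.408], [-0.268, 0.956, 0.124], [-0.427, -0.002, -0.904]]
ft_force: [-12.2, -5.2, 11.7]
width: 0.342
grip_force: 110.9
```

```bash
python3 -c "
from h import *
s=state(); print(s['tcp_rot'].T@(s['ft_force']-np.array([-.2,0,-3.2])),s['position'],s['grip_force'])
print(sign_off())"
```

```text
[  5.44482785  -1.42099974 -18.98856398] [0.6139371  0.01345186 0.14483949] 110.87124329991639
the job is handed in; nothing more can be done
None
```

I handed the job in at 24.5 s: the three chips are off the ledge, the block lies flat on the bench, and the red gun is held pressed onto the nipple at about 19 N, with force and position indicating it snapped on; I never moved the glue jar, oil can or parts dish.

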